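# Take the slide carrier out of the rinsing tank

### The job

The glass slides are rinsed: take the slide carrier (the one with the flat grip) out of the tank and stand it upright in the grey drying tray. Its long foot lies across the slot beneath the steel guard, so turn it in line with the slot first, then lift it straight out. Leave the round-footed plunger standing in the other slot, set the carrier down without dropping it, and let go.

Things in the scene. Friction and masses are not known exactly. Their poses are not given: they have to be found in the camera images.
- carrier: Loose steel slide carrier, 0.2 kg, upright in a tank slot. Origin: centre of underside, z up. Foot holding glass slides: 78 mm long (x) by 24 wide (y), 30 high. 10 mm round stem. Flat grip above the guard: 36 mm along x (parallel to foot), 12 thick along y, 120 to 152 mm above origin; pinch it across the 12 mm. At first the foot is 55 to 90 degrees across the slot, either way round.
- tank: Clear tank fixed on the bench, dry, 140 (x) by 260 mm (y). Origin: centre of underside, z up. Dark floor 8 mm up; inside 128 by 248 mm, room to turn the foot. Steel guard plate 86 to 92 mm up with two slots, 104 mm long (x), 44 wide (y), centred at x 0, y -60 and +60 mm. The foot passes only within 15 degrees of the slot's line. Carrier in one slot, plunger in the other, within 6 mm of its centre.
- plunger: Loose steel rinsing plunger standing in the other slot, to be left there: round foot 38 mm in diameter, 10 mm stem, ball knob 28 mm in diameter, 115 mm tall in all, so it tops out 31 mm above the guard: carry the carrier's foot higher than that or round it. Origin: centre of its underside.
- tray: Grey drying tray fixed to the bench beside the tank (either side), open on top, 200 mm (x) by 160 mm (y), 18 mm tall, walls and floor 5 mm thick. Origin: centre of its underside, on the bench, z up. Inner floor 190 by 150 mm, 5 mm above the origin.
Mind the look-alikes: they are no part of the job. What is shaped like the carrier but red is not meant.

How it is judged:
By the outcome, as a careful person would: the job done as asked, in the order asked, and still so for the second after the job is handed in, with the robot touching nothing.
It also fails if it takes over 50 s, if anything falls off the work surface, if the arm or the gripper's body presses on something with over 40 N, if the wrist force passes 120 N, or if a joint passes its speed limit or range.

### The arm

A 6-joint arm with a two-finger parallel gripper is mounted at the origin on the work surface. World frame = base frame: x ahead of the robot, y to its left, z up, the work surface at z = 0. Lengths are in mm, angles in degrees, forces in N, time in s.
With the tool pointing down it reaches from about 300 to 850 mm from the base axis. Payload 4.2 kg.
Tool frame: the origin (TCP) lies between the finger pads; the fingertips stand 11 mm ahead of it and the grasp point (between the pads) lies 8 mm behind it (env.tips_ahead is the distance from the TCP to the fingertips, in mm); z points along the fingers, y is the line along which they close (so a half turn about z gives the same grasp; the last joint's range is limited). The gripper opens to 91 mm and grips with 3 to 60 N. Pads are 32 mm wide; open, the fingers measure 118 mm over their backs; the gripper's body (76 mm by 178 mm) begins 60 mm behind the grasp point.
Start: joints at [-65.947, 18.312, 89.639, -0, 72.044, -1.146], TCP at [244.817, -520.298, 188.876] pointing down, gripper open.
Joint ranges: [-177.97, 177.97], [-48.28, 115.42], [12.27, 149.76], [-77.06, 257.06], [2.81, 150.46], [-146.56, 146.56]. Speed limits (degrees/s): [147.25, 147.25, 180, 180, 180, 180].

### API

Orientations are given as [roll, pitch, yaw] about the fixed x, y, z axes, in that order (R = Rz(yaw) Ry(pitch) Rx(roll)).
In Python, from workcell import env, cams gives the robot as it stands.
- The arm moves only by the tool step_arm, never from a script. Its arguments are lists of equal length, an entry for each row: "linear": the shift along the tool's x, y, z in units of 30 cm (1.0 is 30 cm), a list of three; "turn": the turn about the tool's z in units of 360 degrees (1.0 is 360 degrees). In form: {"linear": [[tx, ty, tz], ...], "turn": [turn, ...]}. A call has 1 to 20 rows; each row is the pose to reach, as a shift and turn from the pose commanded when the call began, along the tool's axes at that moment, turning the shorter way round; what a row does not reach only later rows make up. A row lasts 1/8 s, in which the tool goes at most 62.5 mm and 10.7 degrees, less where a joint would pass 70% of its speed; a pose out of reach is approached as far as the arm can. A call with a number of a shift or a turn outside -1 to 1 is refused whole. A call with a gripper value outside its range is refused whole. "fingers" is the closure, from -1 (fully open) to 1 (shut), so that 0 is half open, set as the call begins (left out, the last holds). The fingers move at their own pace and stop on an object; "force" is the grip in N (left out, the last holds). Time passes only in rows, so rows that repeat a pose let the fingers close. It gives the time, the measured TCP pose, the force, the opening and the grip force at its end, in the units of the state.
- env.state(): the state, without advancing time (a new reading comes with each control period).
- cams.grab_frame(name): name is "scene" or "top" or "wrist"; returns a dict with "color" (384x512x3 uint8, blue, green, red), "fx", "fy", "cx", "cy" (pixels), "dist" ([k1, k2, p1, p2, k3] as OpenCV has them; the pictures are not rectified), "extrinsics" (4x4, takes a point from camera to world coordinates); the wrist camera has in their place "tool_from_camera" (4x4, takes a point from camera to tool coordinates, whose origin is the TCP and whose axes are the flange's). Camera axes: x right, y down, z forward; pixel columns grow to the right and rows downward; lengths in mm; the calibration is good to about 2 mm. A picture is of the moment at which its call begins: read the wrist's pose just before it. There is no depth.
- env.job_done(): hands the job in; it is judged then, once.
The state is a dict: "time_s": time; "qpos": joint angles; "qvel": joint speeds; "effort": joint torques, N m; "ee_pos": TCP position; "ee_rot": TCP orientation; "force": force on the tool from outside, world axes, zero at the start; "torque": the same for the moment, N m; "gripper_width": finger opening in mm; "gripper_force": force on a finger pad.
Only numpy, scipy, OpenCV 4.12 (cv2) and the standard library are available. Lean on these libraries where they do the work, as an engineer would, in place of code of your own. Each camera call takes 0.05 s, during which the arm holds its last target. There are 200 camera calls.

## Working session

There is one attempt and no reset: what is moved stays moved. The work goes in short steps, Python scripts to look and compute and a tool call to move; the robot and the scene stay as the last step left them, time stands still between calls to the robot, and variables do not carry over. Pictures are saved under pics/ and viewed, at most 10 in all, crops included, and the job is handed in when it is done.

Besides the shell and the picture viewer there is one more tool, called after ">>>" by a JSON object that holds its "api" and its "payload", one argument or row to a line. step_arm: Moves the arm, as the interface text tells. Its arguments: {"type":"object","properties":{"linear":{"type":"array"},"turn":{"type":"array"},"fingers":{"type":"number"},"force":{"type":"number"}},"required":["linear","turn"]}

```bash
mkdir -p pics; ls; cat > h.py <<'E'
import numpy as np, cv2, json
from workcell import env, cams
def grab(n):
    f=cams.grab_frame(n); return f
def K(f): return np.array([[f['fx'],0,f['cx']],[0,f['fy'],f['cy']],[0,0,1.]])
def ray(f,uv,T=None):
    T=np.array(f['extrinsics']) if T is None else T
    p=cv2.undistortPoints(np.array([[uv]],float),K(f),np.array(f['dist'],float))[0,0]
    return T[:3,3],T[:3,:3]@np.array([p[0],p[1],1])
def onz(f,uv,z,T=None):
    o,d=ray(f,uv,T); return o+d*(z-o[2])/d[2]
def tri(rs):
    A=np.zeros((3,3));b=np.zeros(3)
    for o,d in rs:
        d=d/np.linalg.norm(d);P=np.eye(3)-np.outer(d,d);A+=P;b+=P@o
    x=np.linalg.solve(A,b)
    return x,[np.linalg.norm(np.cross(x-o,d/np.linalg.norm(d))) for o,d in rs]
E
python3 - <<'E'
from h import *
a=grab('scene');b=grab('top')
cv2.imwrite('pics/s1.png',a['color']);cv2.imwrite('pics/t1.png',b['color'])
import pickle;pickle.dump((a,b),open('f1.pkl','wb'))
for f in(a,b):print(np.round(f['extrinsics'],2).tolist(),f['fx'])
print(env.state())
E
```

```text
pics
[[-0.86, 0.34, -0.38, 782.03], [0.51, 0.55, -0.66, 531.48], [-0.02, -0.76, -0.65, 573.34], [0.0, 0.0, 0.0, 1.0]] 385.5923870051573
[[-0.01, -1.0, 0.04, 425.61], [-1.0, 0.01, -0.01, -20.1], [0.01, -0.04, -1.0, 939.61], [0.0, 0.0, 0.0, 1.0]] 405.9899834740976
{'time_s': 0.1, 'qpos': array([-6.59470585e+01,  1.83465932e+01,  8.96976210e+01, -2.00748748e-03,
        7.20422696e+01, -1.14567045e+00]), 'qvel': array([-0.07864757, -0.07887811, -0.13713083,  0.03715062, -0.01426361,
       -0.05848308]), 'effort': array([-4.24611881e-04, -4.13331020e+01, -2.32510221e+01,  7.27915415e-02,
        4.21492488e-02, -5.69170481e-05]), 'ee_pos': array([ 244.61222931, -519.85887977,  188.13041466]), 'ee_rot': array([-1.79913495e+02,  1.79183452e-04,  2.51992325e+01]), 'force': array([-0.35087067,  1.09375141, -0.48695892]), 'torque': array([ 0.05613435,  0.00532223, -0.04607288]), 'gripper_force': 0.0, 'gripper_width': 91.29391205915945}
```

View pics/s1.png

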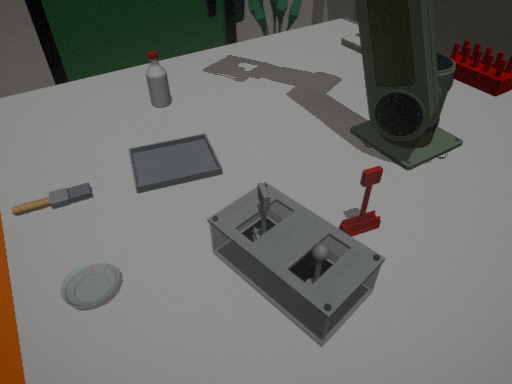

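View pics/t1.png

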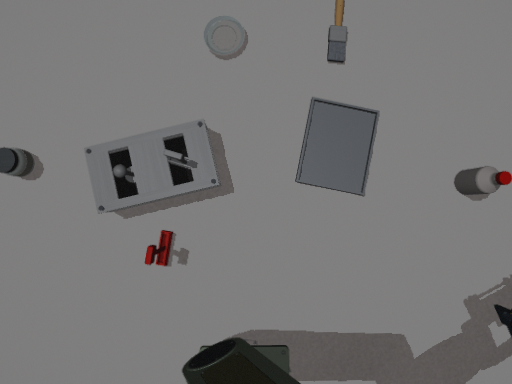

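The scene shows three candidates:
- Grey flat-grip carrier at top (180,157) / scene (264,197).
- Red look-alike at top (160,250) / scene (368,195), which is not meant.
- Round-knob plunger at top (121,171) / scene (320,252), which must stay.

I choose the grey flat grip and will check it in a close crop. The tray is at top (338,146).

```bash
python3 - <<'E'
import pickle,cv2,numpy as np
a,b=pickle.load(open('f1.pkl','rb'))
A=cv2.resize(a['color'][175:275,215:315],(400,400),interpolation=cv2.INTER_CUBIC)
B=cv2.resize(b['color'][120:200,150:230],(400,400),interpolation=cv2.INTER_CUBIC)
cv2.imwrite('pics/c1.png',np.clip(np.hstack([A,B])*1.5,0,255).astype('u1'))
from h import *
# tank corner bolts z=92 ; tray outer corners z=18
print([np.round(onz(b,p,92)[:2],1).tolist() for p in [(88,151),(200,125),(214,181),(101,208)]])
print([np.round(onz(b,p,18)[:2],1).tolist() for p in [(314,99),(378,110),(364,194),(297,183)]])
E
```

```text
[[541.5, 326.4], [594.2, 87.2], [475.7, 57.9], [420.5, 297.0]]
[[668.2, -166.1], [642.8, -315.1], [448.2, -277.8], [474.3, -124.2]]
```

View pics/c1.png

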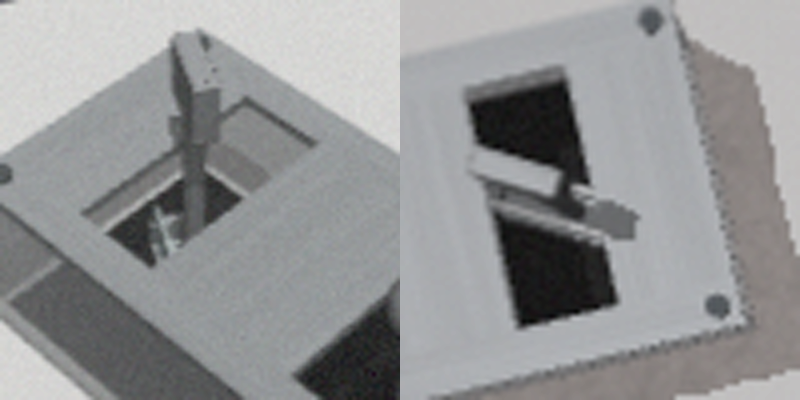

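The crop confirms it: a grey flat grip on a stem above the guard, foot below in the slot with glass slides, and no red. The grip top corners are at about top (165,149), (182,154), (181,159) and (164,154). The patch at (192,164) is its shadow.

```bash
python3 - <<'E'
import pickle
from h import *
a,b=pickle.load(open('f1.pkl','rb'))
px=lambda c:(150+(c[0]-400)/5-.4,120+c[1]/5-.4)
g=np.array([onz(b,px(c),160)[:2] for c in [(475,147),(562,170),(556,195),(468,172)]])
s=np.array([onz(b,px(c),92)[:2] for c in [(467,92),(567,68),(618,305),(518,328)]])
ang=lambda v:np.degrees(np.arctan2(v[1],v[0]))
print('grip',g.round(1).tolist(),g.mean(0),'len',np.linalg.norm(g[1]-g[0]),np.linalg.norm(g[2]-g[1]),'ang',ang(g[1]-g[0]),ang(g[2]-g[3]))
print('slot',s.mean(0),'len',np.linalg.norm(s[3]-s[0]),np.linalg.norm(s[1]-s[0]),'ang',ang(s[0]-s[3]),ang(s[1]-s[2]))
# bolts angle
c=np.array([onz(b,p,92)[:2] for p in [(88,151),(200,125),(214,181),(101,208)]]);print('tank',c.mean(0),ang(c[1]-c[2]),ang(c[0]-c[3]),ang(c[0]-c[1]))
# scene check: grip top corners in left panel
pa=lambda c:(215+c[0]/4-.4,175+c[1]/4-.4)
# near top-face centre
print('scene grip top z160',onz(a,pa((193,60)),160))
x,e=tri([ray(a,pa((193,60))),ray(b,px((515,171)))]);print(x,e)
print('tray',np.mean([onz(b,p,18)[:2] for p in [(314,99),(378,110),(364,194),(297,183)]],0))
# silhouettes: tray by contour
st=env.state();print(st['ee_pos'],st['ee_rot'],st['qpos'][5])
E
```

```text
grip [[534.5, 147.3], [525.2, 113.5], [515.5, 115.8], [524.7, 150.0]] [524.96849076 131.64835308] len 35.13344569204026 9.961184095491715 ang -105.28685385637282 -105.09667163757425
slot [522.20321105 133.4062946 ] len 102.21199167022326 43.463438683633 ang 12.416848039750194 12.203858775366502
tank [507.99138623 192.13011292] 13.928789214534726 13.686498056595577 102.42301846418201
scene grip top z160 [526.35722226 134.00478154 160.        ]
[525.18151779 132.11844894 158.05628865] [np.float64(0.031672487758780385), np.float64(0.03167248775883902)]
tray [ 558.38206728 -220.77432094]
[ 244.61222931 -519.85887977  188.13041466] [-1.79913495e+02  1.79183452e-04  2.51992325e+01] -1.1456704467317003
```

>>> {"api": "step_arm", "payload": {
  "linear": [
    [0.885,-0.785,-0.137],
    [0.885,-0.785,-0.137],
    [0.885,-0.785,-0.137],
    [0.885,-0.785,-0.137],
    [0.885,-0.785,-0.137],
    [0.885,-0.785,-0.137],
    [0.885,-0.785,-0.137],
    [0.885,-0.785,-0.137]
  ],
  "turn": [-0.138,-0.138,-0.138,-0.138,-0.138,-0.138,-0.138,-0.138],
  "fingers": -0.2
}}

```text
time_s: 1.1
ee_pos: [384.4, -194.5, 229.7]
ee_rot: [-180.0, 0.0, 74.9]
force: [0.0, -0.7, -0.1]
gripper_width: 54.6
gripper_force: 0.0
```

>>> {"api": "step_arm", "payload": {
  "linear": [
    [0.95,0.17,0],
    [0.95,0.17,0],
    [0.95,0.17,0],
    [0.95,0.17,0],
    [0.95,0.17,0],
    [0.95,0.17,0],
    [0.95,0.17,0]
  ],
  "turn": [0,0,0,0,0,0,0]
}}

```text
time_s: 1.98
ee_pos: [508.1, 66.0, 229.4]
ee_rot: [-179.9, 0.1, 74.8]
force: [0.3, -0.7, -0.3]
gripper_width: 54.7
gripper_force: 0.0
```

```bash
cat >> h.py <<'E'
from scipy.spatial.transform import Rotation as Ro
def wrist():
    s=env.state(); f=grab('wrist')
    T=np.eye(4);T[:3,:3]=Ro.from_euler('xyz',s['ee_rot'],degrees=True).as_matrix();T[:3,3]=s['ee_pos']
    return f,T@np.array(f['tool_from_camera']),s
E
python3 - <<'E'
from h import *
import pickle
f,T,s=wrist();pickle.dump((f,T,s),open('w1.pkl','wb'));cv2.imwrite('pics/w1.png',f['color']);print(s['ee_pos'],s['ee_rot'],T.round(2).tolist())
E
```

```text
[508.10318556  65.9930083  229.40050628] [-1.79939991e+02  7.77361757e-02  7.47838039e+01] [[0.96, -0.25, -0.07, 528.51], [-0.26, -0.93, -0.25, 138.52], [-0.0, 0.26, -0.96, 424.9], [0.0, 0.0, 0.0, 1.0]]
```

View pics/w1.png

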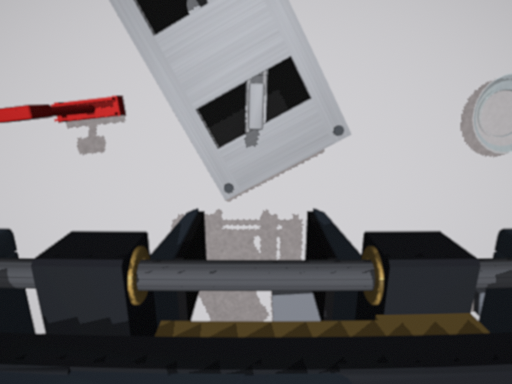

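The wrist view shows the grip at about (257,105) in its slot, nearly parallel to the tool x axis, with the plunger at (195,5) and the red carrier off left. I'll measure it from here.

```bash
python3 - <<'E'
from h import *
import pickle
f,T,s=pickle.load(open('w1.pkl','rb'))
C=f['color'][55:160,190:320]
cv2.imwrite('pics/w1c.png',cv2.resize(np.clip(C*1.3,0,255).astype('u1'),(780,600)[:1]+(630-30,),interpolation=cv2.INTER_CUBIC))
E
```

```text
(no output)
```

View pics/w1c.png

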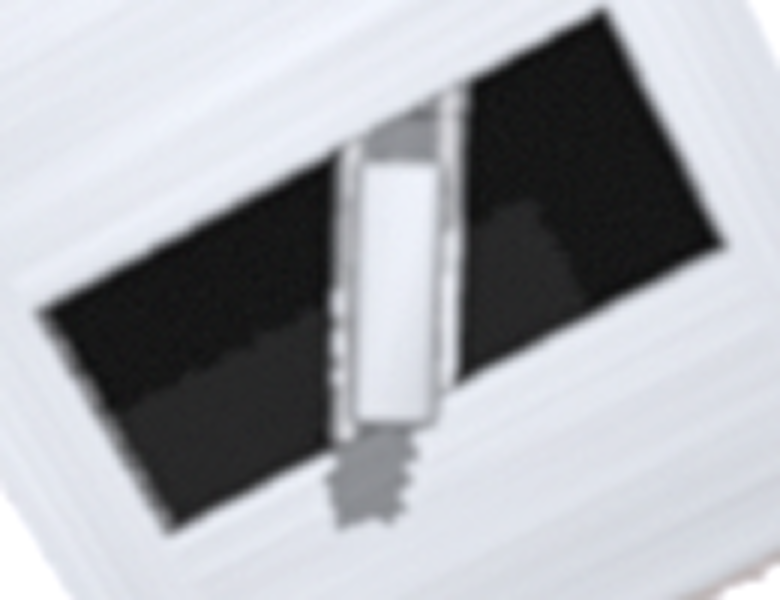

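The crop shows the grip top at (363,162), (436,165), (434,420), (357,418). The slot corners are (42,312), (604,8), (724,243), (170,532).

```bash
python3 - <<'E'
from h import *
import pickle
f,T,s=pickle.load(open('w1.pkl','rb'))
px=lambda c:(190+c[0]/6-.4,55+c[1]/5.714-.4)
ang=lambda v:np.degrees(np.arctan2(v[1],v[0]))
g=np.array([onz(f,px(c),160,T)[:2] for c in [(363,162),(436,165),(434,420),(357,418)]])
q=np.array([onz(f,px(c),92,T)[:2] for c in [(42,312),(604,8),(724,243),(170,532)]])
print(g.mean(0),np.linalg.norm(g[0]-g[3]),np.linalg.norm(g[0]-g[1]),ang(g[3]-g[0]),ang(g[2]-g[1]))
print(q.mean(0),np.linalg.norm(q[0]-q[1]),np.linalg.norm(q[1]-q[2]),ang(q[1]-q[0]),ang(q[2]-q[3]))
E
```

```text
[527.49289825 133.89226164] 33.62551691639555 9.220220219474113 -106.76777730665057 -105.39186715054069
[525.33873289 135.94020502] 102.02460129976281 42.44169857846277 13.288692620992274 13.259666141057123
```

>>> {"api": "step_arm", "payload": {
  "linear": [
    [0.231,0,0],
    [0.231,0,0],
    [0.231,0,0.0],
    [0.231,0,0.08],
    [0.231,0,0.16],
    [0.231,0,0.24],
    [0.231,0,0.313],
    [0.231,0,0.313],
    [0.231,0,0.313]
  ],
  "turn": [0,0,0,0,0,0,0,0,0]
}}

```text
time_s: 3.15
ee_pos: [527.0, 133.7, 137.1]
ee_rot: [179.9, -0.0, 74.8]
force: [0.8, -0.3, 0.2]
gripper_width: 54.7
gripper_force: 0.0
```

>>> {"api": "step_arm", "payload": {
  "linear": [
    [0,0,0],
    [0,0,0],
    [0,0,0],
    [0,0,0],
    [0,0,0],
    [0,0,0]
  ],
  "turn": [0,0,0,0,0,0],
  "fingers": 1,
  "force": 25
}}

```text
time_s: 3.9
ee_pos: [526.4, 134.6, 136.0]
ee_rot: [-180.0, 0.0, 74.9]
force: [-0.5, 0.1, -0.6]
gripper_width: 0.8
gripper_force: 0.0
```

The fingers closed to 0.8 mm with no grip force, so the grasp missed. I'll look before moving anything.

```bash
python3 - <<'E'
from h import *
import pickle
a=grab('scene');b=grab('top');w=wrist();pickle.dump((a,b,w),open('f2.pkl','wb'))
A=cv2.resize(a['color'][100:300,180:380],(400,400),interpolation=cv2.INTER_CUBIC)
B=cv2.resize(w[0]['color'],(400,300))
B=np.vstack([B,cv2.resize(b['color'][100:220,80:240],(400,300))])
A=cv2.resize(A,(400,600)) if 0 else np.vstack([A,np.zeros((200,400,3),'u1')])
cv2.imwrite('pics/m1.png',np.hstack([A,B]));print(w[2]['gripper_width'],w[2]['gripper_force'],w[2]['force'])
E
```

```text
0.7238275427752527 0.0 [-0.175039    0.36506393  0.81193618]
```

View pics/m1.png

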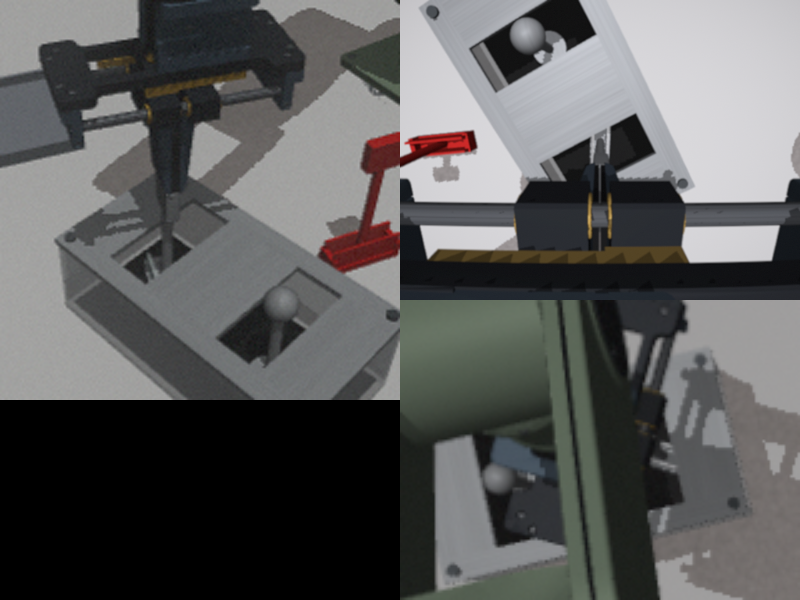

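```bash
python3 - <<'E'
from h import *
import pickle
a,b,w=pickle.load(open('f2.pkl','rb'))
A=cv2.resize(a['color'][150:250,230:310],(400,500),interpolation=cv2.INTER_CUBIC)
B=cv2.resize(w[0]['color'][150:250,216:296],(400,500),interpolation=cv2.INTER_CUBIC)
cv2.imwrite('pics/m2.png',np.clip(np.hstack([A,B])*1.6,0,255).astype('u1'))
T=np.linalg.inv(np.array(a['extrinsics']))
e=w[2]['ee_pos']
P=np.array([[526.,133,160],[526,133,128],[526,133,92],e,e-[0,0,11]])
print(cv2.projectPoints(P,cv2.Rodrigues(T[:3,:3])[0],T[:3,3],K(a),np.array(a['dist'],float))[0].round(1).tolist())
E
```

```text
[[[262.7, 189.2]], [[262.6, 203.5]], [[262.4, 218.6]], [[262.9, 200.6]], [[262.9, 205.4]]]
```

View pics/m2.png

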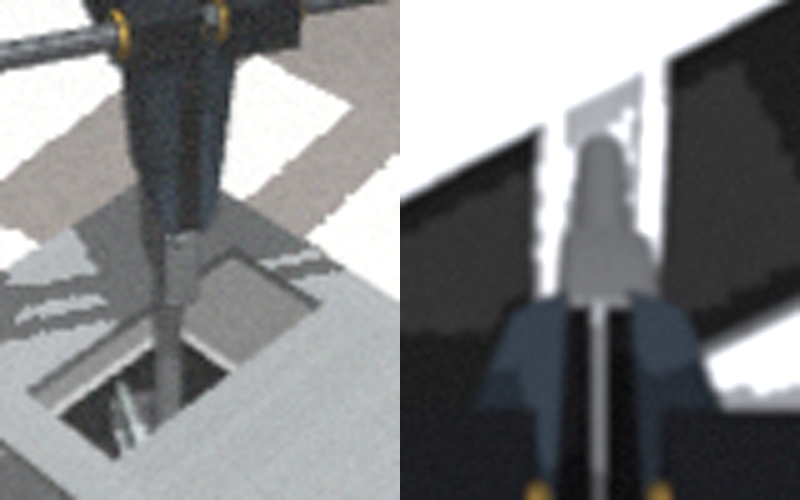

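```bash
python3 - <<'E'
from h import *
import pickle
a,b,w=pickle.load(open('f2.pkl','rb'))
f,T,s=w
def proj(f,T,P):
    Ti=np.linalg.inv(np.array(T)); return cv2.projectPoints(np.array(P,float),cv2.Rodrigues(Ti[:3,:3])[0],Ti[:3,3],K(f),np.array(f['dist'],float))[0][:,0]
u=np.array([np.cos(np.radians(74.7)),np.sin(np.radians(74.7)),0]);v=np.array([u[1],-u[0],0])
c=np.array([526.3,133,0]);e=s['ee_pos']
P={'grip +end top L':c+18*u-6*v+[0,0,160],'grip+end top R':c+18*u+6*v+[0,0,160],'grip +end bot':c+18*u+[0,0,128],'grip -end top':c-18*u+[0,0,160],
'stem bottom':c+[0,0,38],'tips front':e+16*u-[0,0,11],'pad top front':e+16*u+[0,0,24],'tips back':e-16*u-[0,0,11],'slot c':np.array([523.8,134.7,92])}
for k,p in P.items():
    q=proj(f,T,[p])[0];r=proj(a,a['extrinsics'],[p])[0]
    print(k,'wrist',q.round(1),'crop',((q-[216,150])*[5,5]+[400,0]).round(),'scene crop',((r-[230,150])*5).round())
E
```

```text
grip +end top L wrist [243.9 212.1] crop [540. 311.] scene crop [197. 228.]
grip+end top R wrist [266.1 212.2] crop [651. 311.] scene crop [161. 235.]
grip +end bot wrist [255.  195.8] crop [595. 229.] scene crop [178. 304.]
grip -end top wrist [254.8 272. ] crop [594. 610.] scene crop [147. 162.]
stem bottom wrist [255.  187.4] crop [595. 187.] scene crop [161. 447.]
tips front wrist [254.6 195.2] crop [593. 226.] scene crop [178. 309.]
pad top front wrist [254.5 213. ] crop [592. 315.] scene crop [180. 231.]
tips back wrist [254.5 241.3] crop [592. 457.] scene crop [151. 246.]
slot c wrist [251.2 204.3] crop [576. 271.] scene crop [170. 343.]
```

```bash
python3 - <<'E'
from h import *
import pickle
f,T,s=pickle.load(open('w1.pkl','rb'))
print('tips_ahead',env.tips_ahead,f['fx'],np.round(f['tool_from_camera'],2).tolist())
TC=np.array(f['tool_from_camera'])
# predicted inner finger tips in w1 (opening 54.7) for several z offsets
Ti=np.linalg.inv(TC)
for z in(11,0,-10,-20,-30):
    P=np.array([[x,y,z] for x in(16,-16) for y in(-27.3,27.3)],float)
    print(z,cv2.projectPoints(P,cv2.Rodrigues(Ti[:3,:3])[0],Ti[:3,3],K(f),np.array(f['dist'],float))[0][:,0].round().tolist())
print(env.state()['qpos'].round(2))
E
```

```text
tips_ahead 11.0 335.22978249167915 [[-0.0, -0.97, -0.26, 75.08], [1.0, -0.0, 0.0, 0.45], [-0.0, -0.26, 0.97, -195.6], [0.0, 0.0, 0.0, 1.0]]
11 [[212.0, 195.0], [297.0, 195.0], [214.0, 241.0], [295.0, 241.0]]
0 [[210.0, 200.0], [299.0, 200.0], [212.0, 248.0], [297.0, 248.0]]
-10 [[207.0, 205.0], [301.0, 205.0], [210.0, 255.0], [299.0, 255.0]]
-20 [[205.0, 211.0], [304.0, 211.0], [207.0, 263.0], [302.0, 263.0]]
-30 [[202.0, 217.0], [306.0, 217.0], [205.0, 272.0], [304.0, 272.0]]
[ 1.313e+01  1.775e+01  9.851e+01 -1.000e-02  6.374e+01  2.825e+01]
```

The cameras agree that the grip is where I measured it. The scene crop shows its whole end face at (180,235–305) below the fingers, and in the wrist view the tips project 20–30 mm further back than the stated "11 mm ahead". So the real fingertips are about 35 mm shorter than described, and they closed just above the grip. I'll reopen and go about 26 mm lower, which keeps clear of the guard at z 92 even if the stated figure were right.

>>> {"api": "step_arm", "payload": {
  "linear": [
    [0,0,0],
    [0,0,0],
    [0,0,0],
    [0,0,0]
  ],
  "turn": [0,0,0,0],
  "fingers": -0.2
}}

```text
time_s: 4.55
ee_pos: [526.5, 134.5, 136.0]
ee_rot: [180.0, 0.0, 74.9]
force: [0.3, -0.1, -1.2]
gripper_width: 37.5
gripper_force: 0.0
```

>>> {"api": "step_arm", "payload": {
  "linear": [
    [0,0,0.02],
    [0,0,0.04],
    [0,0,0.06],
    [0,0,0.087],
    [0,0,0.087],
    [0,0,0.087]
  ],
  "turn": [0,0,0,0,0,0]
}}

```text
time_s: 5.3
ee_pos: [526.6, 134.6, 110.0]
ee_rot: [180.0, 0.0, 74.9]
force: [-0.2, 0.4, 0.2]
gripper_width: 54.7
gripper_force: 0.0
```

>>> {"api": "step_arm", "payload": {
  "linear": [
    [0,0,0],
    [0,0,0],
    [0,0,0],
    [0,0,0],
    [0,0,0],
    [0,0,0]
  ],
  "turn": [0,0,0,0,0,0],
  "fingers": 1,
  "force": 25
}}

```text
time_s: 6.05
ee_pos: [526.5, 134.6, 110.0]
ee_rot: [180.0, -0.0, 74.9]
force: [0.2, -0.5, 0.5]
gripper_width: 11.8
gripper_force: 25.0
```

>>> {"api": "step_arm", "payload": {
  "linear": [
    [0,0,0],
    [0,0,0],
    [0,0,0],
    [0,0,0],
    [0,0,0],
    [0,0,0],
    [0,0,0],
    [0,0,0],
    [0,0,0],
    [0,0,0],
    [0,0,0]
  ],
  "turn": [0.017,0.034,0.051,0.068,0.085,0.102,0.119,0.136,0.153,0.171,0.171]
}}

```text
time_s: 7.42
ee_pos: [526.4, 134.6, 110.0]
ee_rot: [180.0, -0.0, 13.4]
force: [-0.0, -0.3, 0.4]
gripper_width: 12.1
gripper_force: 25.0
```

```bash
python3 - <<'E'
from h import *
import pickle
f,T,s=wrist();a=grab('scene');pickle.dump((f,T,s,a),open('w3.pkl','wb'))
A=cv2.resize(a['color'][150:270,220:340],(400,400),interpolation=cv2.INTER_CUBIC)
B=cv2.resize(f['color'][100:260,176:336],(400,400),interpolation=cv2.INTER_CUBIC)
cv2.imwrite('pics/w3.png',np.clip(np.hstack([A,B])*1.5,0,255).astype('u1'));print(s['ee_pos'],s['ee_rot'],s['gripper_width'],s['gripper_force'],s['force'],s['torque'])
E
```

```text
[526.44056599 134.56616461 109.99612903] [ 1.79999333e+02 -3.67773092e-03  1.33865181e+01] 12.078035783321821 25.00061184167862 [-0.02496214 -0.31596358  0.43818491] [ 0.07070808  0.05448847 -0.03831784]
```

View pics/w3.png

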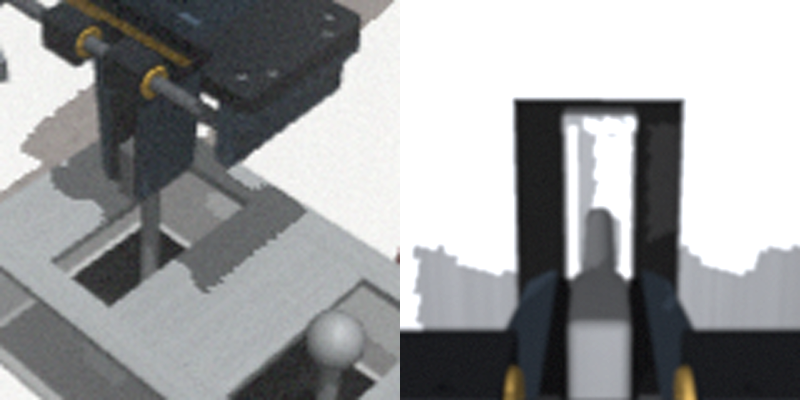

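The foot now lies in line with the slot. In the wrist crop it spans x 566–635 within the slot's 515–683, ends free, and the grip sits between the fingers. Now I lift straight up.

>>> {"api": "step_arm", "payload": {
  "linear": [
    [0,0,-0.03],
    [0,0,-0.07],
    [0,0,-0.12],
    [0,0,-0.17],
    [0,0,-0.22],
    [0,0,-0.27],
    [0,0,-0.32],
    [0,0,-0.37],
    [0,0,-0.42],
    [0,0,-0.47],
    [0,0,-0.5],
    [0,0,-0.5]
  ],
  "turn": [0,0,0,0,0,0,0,0,0,0,0,0]
}}

```text
time_s: 9.02
ee_pos: [526.8, 134.6, 260.7]
ee_rot: [180.0, -0.1, 13.3]
force: [0.6, 0.3, -3.0]
gripper_width: 11.7
gripper_force: 25.0
```

>>> {"api": "step_arm", "payload": {
  "linear": [
    [-0.005,0.03,0],
    [-0.012,0.09,0],
    [-0.025,0.18,0],
    [-0.038,0.27,0],
    [-0.051,0.36,0],
    [-0.064,0.45,0],
    [-0.077,0.54,0],
    [-0.09,0.63,0],
    [-0.1,0.7,0]
  ],
  "turn": [0,0,0,0,0,0,0,0,0]
}}

```text
time_s: 10.15
ee_pos: [545.1, -79.2, 259.5]
ee_rot: [180.0, 0.1, 13.2]
force: [0.4, 0.4, -2.5]
gripper_width: 11.8
gripper_force: 25.0
```

>>> {"api": "step_arm", "payload": {
  "linear": [
    [-0.013,0.09,0],
    [-0.026,0.18,0],
    [-0.04,0.27,0],
    [-0.055,0.36,0],
    [-0.064,0.43,0],
    [-0.069,0.465,0],
    [-0.069,0.477,0],
    [-0.069,0.477,0],
    [-0.069,0.477,0]
  ],
  "turn": [0.01,0.02,0.03,0.04,0.05,0.06,0.069,0.069,0.069]
}}

```text
time_s: 11.28
ee_pos: [558.2, -220.8, 259.8]
ee_rot: [-180.0, 0.0, -11.5]
force: [-0.1, -0.0, -1.4]
gripper_width: 12.0
gripper_force: 25.0
```

```bash
python3 - <<'E'
from h import *
a=grab('scene');f,T,s=wrist()
A=cv2.resize(a['color'][60:210,90:240],(400,400),interpolation=cv2.INTER_CUBIC)
B=cv2.resize(f['color'],(400,300));B=np.vstack([B,np.zeros((100,400,3),'u1')])
cv2.imwrite('pics/p1.png',np.clip(np.hstack([A,B])*1.5,0,255).astype('u1'));print(s['ee_pos'],s['ee_rot'],s['gripper_width'],s['gripper_force'],s['force'])
E
```

```text
[ 558.27503882 -220.66804156  259.87343809] [-1.79994782e+02  1.55269603e-02 -1.14942226e+01] 11.806913067658664 24.999639093875885 [-0.15871561  0.4985562  -1.33481048]
```

View pics/p1.png

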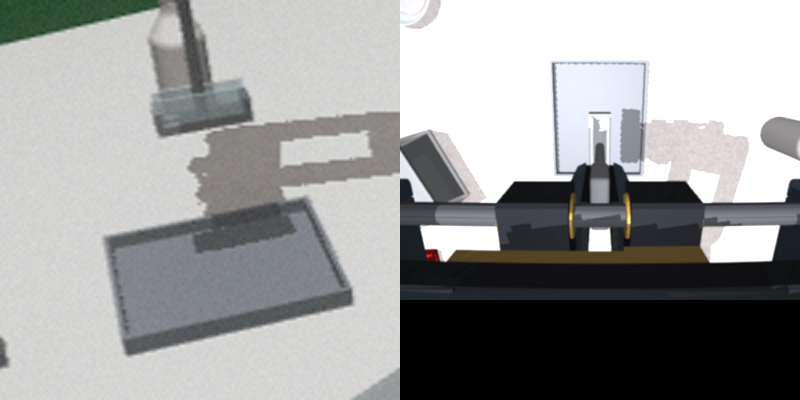

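The carrier hangs upright and level over the tray, its foot parallel to the tray's long side. Lowering to about 3 mm above the floor, then settling gently.

>>> {"api": "step_arm", "payload": {
  "linear": [
    [0,0,0.03],
    [0,0,0.08],
    [0,0,0.14],
    [0,0,0.2],
    [0,0,0.26],
    [0,0,0.32],
    [0,0,0.38],
    [0,0,0.43],
    [0,0,0.46],
    [0,0,0.48],
    [0,0,0.49],
    [0,0,0.5],
    [0,0,0.5],
    [0,0,0.5]
  ],
  "turn": [0,0,0,0,0,0,0,0,0,0,0,0,0,0]
}}

```text
time_s: 13.12
ee_pos: [558.7, -220.8, 110.3]
ee_rot: [180.0, -0.0, -11.5]
force: [0.2, -0.9, -3.2]
gripper_width: 11.6
gripper_force: 25.0
```

>>> {"api": "step_arm", "payload": {
  "linear": [
    [0,0,0.003],
    [0,0,0.005],
    [0,0,0.007],
    [0,0,0.008],
    [0,0,0.008],
    [0,0,0.008]
  ],
  "turn": [0,0,0,0,0,0]
}}

```text
time_s: 13.88
ee_pos: [558.5, -220.7, 107.6]
ee_rot: [180.0, -0.0, -11.5]
force: [0.1, 0.0, -2.4]
gripper_width: 12.3
gripper_force: 25.0
```

>>> {"api": "step_arm", "payload": {
  "linear": [
    [0,0,0.001],
    [0,0,0.002],
    [0,0,0.003],
    [0,0,0.003],
    [0,0,0.003]
  ],
  "turn": [0,0,0,0,0]
}}

```text
time_s: 14.5
ee_pos: [558.5, -220.8, 107.0]
ee_rot: [180.0, -0.0, -11.5]
force: [0.4, -0.4, 0.5]
gripper_width: 11.7
gripper_force: 25.0
```

>>> {"api": "step_arm", "payload": {
  "linear": [
    [0,0,0.001],
    [0,0,0.002],
    [0,0,0.002]
  ],
  "turn": [0,0,0]
}}

```text
time_s: 14.88
ee_pos: [558.5, -220.8, 107.0]
ee_rot: [180.0, -0.0, -11.5]
force: [-1.1, 0.7, 4.8]
gripper_width: 12.2
gripper_force: 25.0
```

It is on the floor: TCP z no longer falls and the upward force has risen to 4.8 N. Releasing, then retreating straight up.

>>> {"api": "step_arm", "payload": {
  "linear": [
    [0,0,0],
    [0,0,0],
    [0,0,0],
    [0,0,0],
    [0,0,0],
    [0,0,0]
  ],
  "turn": [0,0,0,0,0,0],
  "fingers": -0.2
}}

```text
time_s: 15.62
ee_pos: [558.5, -220.7, 106.0]
ee_rot: [180.0, -0.0, -11.5]
force: [0.1, 0.1, 0.6]
gripper_width: 54.6
gripper_force: 0.0
```

>>> {"api": "step_arm", "payload": {
  "linear": [
    [0,0,-0.03],
    [0,0,-0.08],
    [0,0,-0.14],
    [0,0,-0.2],
    [0,0,-0.26],
    [0,0,-0.32],
    [0,0,-0.38],
    [0,0,-0.4],
    [0,0,-0.4]
  ],
  "turn": [0,0,0,0,0,0,0,0,0]
}}

```text
time_s: 16.75
ee_pos: [558.6, -220.8, 226.8]
ee_rot: [180.0, -0.1, -11.5]
force: [0.1, 0.4, -0.1]
gripper_width: 54.7
gripper_force: 0.0
```

```bash
python3 - <<'E'
from h import *
a=grab('scene');s=env.state()
cv2.imwrite('pics/e1.png',cv2.resize(np.clip(a['color'][100:340,80:400]*1.4,0,255).astype('u1'),(800,600),interpolation=cv2.INTER_CUBIC));print(s['ee_pos'],s['gripper_width'],s['force'])
E
```

```text
[ 558.23749985 -220.60205398  225.98112108] 55.02398278855963 [-0.09019186  0.68025585 -0.04900889]
```

View pics/e1.png

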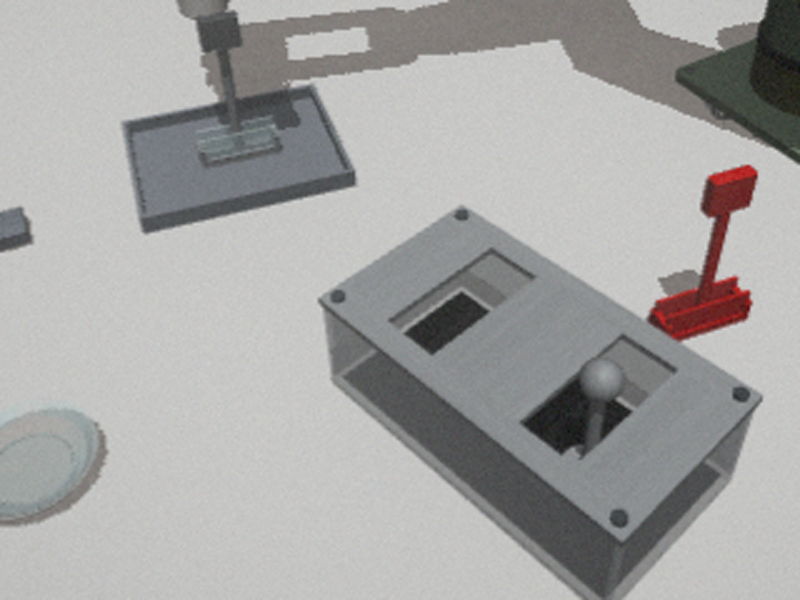

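The picture shows the carrier standing upright in the middle of the tray, foot at (240,145) and grip at (220,30). The gripper is clear of it, the plunger still stands in its slot at (600,400), and the red piece is untouched.

```bash
python3 -c "
from workcell import env
print(env.job_done())"
```

```text
the job is handed in; nothing more can be done
None
```

The carrier was turned in line with its slot, lifted straight out, set down upright in the grey tray and released at about 17 s; the plunger was left standing in its slot, and the job is handed in. The first grasp missed because the fingertips reach about 35 mm less far than stated, so I regripped 26 mm lower.

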